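Weigh the spare centring ring from the covered store

ROBOT

A 6-joint arm with a two-finger parallel gripper is mounted at the origin on a cart in front of the work surface, level with it; the furniture and walls round the work are solid. World frame = base frame: x ahead of the robot, y to its left, z up, the work surface at z = 0. Lengths are in m, angles in rad, forces in N, time in s.
With the tool pointing down it reaches from about 0.35 to 0.775 m from the base axis. Payload 7.3 kg.
Tool frame: the origin (TCP) lies at the very end of the fingers, on their centre line; the grasp point (between the pads) lies 19 mm behind it (robot.hold_point_z is the distance from the TCP to the grasp point, in m); z points along the fingers, y is the direction in which the jaws open and shut (so a half turn about z gives the same grasp; the last joint's range is limited). The gripper opens to 92 mm and grips with 3 to 60 N. Pads are 19 mm wide; open, the fingers measure 130 mm over their backs; the gripper's body (75 mm by 190 mm) begins 47 mm behind the grasp point.
Start: joints at [0.988, 0.342, 1.524, -0, 1.275, -0.146], TCP at [0.222, 0.476, 0.227] pointing down, gripper open.
Joint ranges: [-2.53, 2.53], [-0.77, 2.02], [0.04, 2.7], [-1, 4.14], [0.28, 2.66], [-3.11, 3.11]. Speed limits (rad/s): [2.57, 2.57, 3.14, 3.14, 3.14, 3.14].

INTERFACE

Orientations are given as [roll, pitch, yaw] about the fixed x, y, z axes, in that order (R = Rz(yaw) Ry(pitch) Rx(roll)).
In Python, from cell import monitor, viewer, robot gives the robot as it stands.
- The arm moves only by the tool move_arm, never from a script. Its argument "deltas" is a list of rows, each an object of numbers: "x", "y", "z": the shift along the tool's x, y, z in m; "wx", "wy", "wz": the turn, a rotation vector about the tool's x, y, z in degrees; "hand": the opening, from 0 (shut) to 1 (fully open). In form: [{"x": .., "y": .., "z": .., "wx": .., "wy": .., "wz": .., "hand": ..}, ...]. A call has 1 to 8 rows; each row is the pose to reach, as a shift and turn from the pose commanded when the call began, along the tool's axes at that moment; what a row does not reach only later rows make up. A row lasts 1/8 s, in which the tool goes at most 62.5 mm and 10.7 degrees, less where a joint would pass 70% of its speed; a pose out of reach is approached as far as the arm can. A call with a gripper value outside its range is refused whole. The fingers move at their own pace and stop on an object; "grip_force" is the grip in N (left out, the last holds). Time passes only in rows, so rows that repeat a pose let the fingers close. It gives the time, the measured TCP pose, the force and the opening at its end, in the units of the state.
- monitor.observe(): the state, without advancing time (a new reading comes with each control period).
- viewer.read_camera(name): name is "scene" or "top" or "wrist"; returns the picture (400x640x3 uint8, red, green, blue); there is no depth.
- viewer.camera_params(name): a dict with "camera_matrix" (3x3 intrinsics, pixels), "R" (3x3) and "t" (3): a world point X has camera coordinates R X + t. Camera axes: x right, y down, z forward; pixel columns grow to the right and rows downward; lengths in m; the calibration is good to about 2 mm. A picture is of the moment at which its call begins: read the wrist's pose just before it. camera_params takes no time and is no camera call; for the wrist camera it gives the pose at the moment of the call.
- robot.hand_in(): hands the job in, once; it reports no verdict.
The state is a dict: "time": time; "qpos": joint angles; "qvel": joint speeds; "joint_efforts": joint torques, N m; "tool_pos": TCP position; "tool_rot": TCP orientation; "contact_force": force on the tool from outside, world axes, zero at the start; "torque": the same for the moment, N m; "opening": finger opening in m.
Only numpy, scipy, OpenCV 4.12 (cv2) and the standard library are available. Lean on these libraries where they do the work, as an engineer would, in place of code of your own. Each camera call takes 0.05 s, during which the arm holds its last target. There are 200 camera calls.

TASK

Move the loose steel cover of the three-pocket store back to see which pocket holds the vacuum centring ring (the thin black ring with a metal centre), and lift that ring out with a light grip: it bends if squeezed with more than 35 N. Set it down gently, flat and centred, on the round pan of the balance, never dropping it or pressing the pan down with more than about 8 N. Then put the cover back over the store, fully home, leaving the two other parts in their pockets and everything else on the bench where it is.

Things in the scene. Friction and masses are not known exactly. Their poses are not given: they have to be found in the camera images.
- store: Fixed aluminium store, 216 mm long (its x) by 180 mm wide (its y), z up. Origin on the bench under the middle of the three-pocket area. Behind the pockets (+x) the same side rails run on over an open parking bay. The cover lies on rails and walls 26 mm above the bench, between guide lips with 1.5 mm play each side. Place and heading differ each time; store and balance may swap sides.
- pocket_mid (a point): Floor centre of the middle pocket, 6 mm above the bench; axes as the store's. The other pockets' centres lie 53 mm either side along y. Each pocket is 96 mm long (x from -48 to +48 mm) and 50 mm wide (y), between dividers 3 mm thick with tops 23 mm above the bench; end walls 4 mm thick, tops 26 mm above the bench.
- park (a point): Where the cover's origin lies when it is parked with all pockets open: 100 mm along the store's +x from closed (x = 0), still on the rails 26 mm above the bench. Stops and lips, 32 mm above the bench, stand 1 to 4 mm beyond the cover's edge when it is closed (front stop) or parked (rear stop), and along both sides.
- cover: Loose flat steel cover plate, 105 (x) x 167 (y) x 4 mm, 0.25 kg, with an upright bar handle in its middle. Origin at the centre of its underside, axes along the store's when closed; closed, it lies at x = y = 0, z = 26 mm of the store. It covers all three pockets. Slides with about 1 to 2 N.
- cover_bar (a point): Centre line of the cover's bar handle, 20 mm above the cover's underside (46 mm above the bench). The grey bar is 10 mm thick (cover's x), 50 mm long (cover's y), and rises from 4 mm to 32 mm above the cover's underside: pinch it across its 10 mm from above.
- ring: The part wanted: centring ring, black rubber round a thin metal ring, 43 mm across, 8 mm high, 30 g or so (varies), solid to the touch all round. Origin at the centre of its underside; z up. Lies flat on the floor of one of the three pockets, within a few mm of the pocket's centre; fingers have about 26 mm on each side of it along the store's x. It bends if a finger presses it with more than 35 N.
- blank: Bare metal blank flange, 40 mm across, 16 mm high, in another pocket; stays there. Origin at the centre of its underside.
- puck: White plastic puck, 43 mm across, 11 mm high, in the remaining pocket; stays there. Origin at the centre of its underside.
- balance: Fixed white laboratory balance, case 140 (x) x 120 (y) x 40 mm high, origin on the bench under the pan's centre; case from x = -85 mm (display end) to +55 mm.
- pan (a joint): How far the balance pan is pressed down, m: 0 free, 0.012 fully down. Spring of 1500 N/m (its own weight and the ring press it under 1 mm). It must not go past 6 mm (about 8 N on top of its own weight).
- pan_top (a point): Centre of the top face of the round steel pan, 84 mm across, 60 mm above the bench when unloaded; moves with the pan.
- amber_bottle: Bystander: brown bottle, 48 mm across, 92 mm tall, loose, standing behind (+x of) the balance. Origin at the centre of its underside.
- nipple: Bystander: short metal pipe with a flange, 40 mm across, 42 mm tall, loose, behind the balance. Origin at the centre of its underside.
- vial: Bystander: small brown bottle with a white cap, 34 mm across, 70 mm tall, loose, standing close behind (+x of) the store. Origin at the centre of its underside.
- tweezers: Bystander: tweezers, 18 x 130 x 9 mm, lying across the floor of the store's parking bay, under where the cover parks.

How it is judged:
On the way, in this order (a step that is already met when the one before it is completed fails the run):
1. The cover is moved off the ring: cover and store centres at least 70 mm apart (horizontal distance between cover and store above 0.07 m), for 0.1 s.
2. The ring is lifted clear of the store in the fingers (over 50 mm above the bench) (height (world z) of ring above 0.05 m and contact force between the fingers and ring above 0.5 N), for 0.1 s.
3. The ring lies on the pan, released (horizontal distance between ring and pan_top below 0.015 m and z of ring in the frame of pan_top between -0.003 and 0.004 m and angle between ring's own z axis and vertical below 0.1 rad and contact force between the fingers and ring below 0.05 N and linear speed of ring below 0.02 m/s), for 0.2 s.
At the end, for the whole second after the job is handed in: The ring lies flat and at rest on the balance pan, within 15 mm of its centre, released; the cover lies flat on the store, at rest, within 8 mm of its closed place and square to it; the blank and the puck lie on the floor of the pockets (all of step 3 and x of cover in the frame of store between -0.008 and 0.008 m and y of cover in the frame of store between -0.008 and 0.008 m and z of cover in the frame of store between 0.023 and 0.029 m and angle between the x axis of cover and the x axis of store, either way round below 0.06 rad and angle between cover's own z axis and vertical below 0.05 rad and x of blank in the frame of store between -0.03 and 0.03 m and y of blank in the frame of store between -0.062 and 0.062 m and z of each of blank, puck in the frame of store below 0.012 m and x of puck in the frame of store between -0.03 and 0.03 m and y of puck in the frame of store between -0.062 and 0.062 m and linear speed of cover below 0.02 m/s); the robot touches nothing.
It fails at once if The ring squeezed with more than 35 N per finger (70 N for both together) (contact force between the fingers and ring above 70 N).
It fails at once if The balance pan pressed down past 6 mm (overload) (value of joint pan above 0.006 m).
It fails at once if The ring dropped or thrown: faster than 0.5 m/s out of the fingers (a fall of over 12 mm) (linear speed of ring above 0.5 m/s and contact force between the fingers and ring below 0.01 N).
It fails at once if The blank or the puck moved by more than 30 mm (distance of any of blank, puck from where it was at the start of the episode above 0.03 m).
It fails at once if A bystander moved by more than 20 mm, or a bottle or the pipe tipped over (distance of any of amber_bottle, nipple, vial, tweezers from where it was at the start of the episode above 0.02 m or angle between any of amber_bottle, nipple, vial's own z axis and vertical above 0.4 rad).
It also fails if it takes over 54 s, if anything falls off the work surface, if the arm or the gripper's body presses on something with over 40 N, if the wrist force passes 120 N, or if a joint passes its speed limit or range.

## Working session

There is one attempt and no reset: what is moved stays moved. The work goes in short steps, Python scripts to look and compute and a tool call to move; the robot and the scene stay as the last step left them, time stands still between calls to the robot, and variables do not carry over. Pictures are saved under pics/ and viewed, about 8 in all and at most 12, crops included, and the job is handed in when it is done.

Besides the shell and the picture viewer there is one more tool, called after "Emit:" as name(argument=value, ...), one argument or row to a line, values as JSON. move_arm: Moves the arm, as the interface text tells. Its arguments: {"type":"object","properties":{"deltas":{"type":"array","items":{"type":"object","properties":{"x":{"type":"number"},"y":{"type":"number"},"z":{"type":"number"},"wx":{"type":"number"},"wy":{"type":"number"},"wz":{"type":"number"},"hand":{"type":"number"}}}},"grip_force":{"type":"number"}},"required":["deltas"]}

```bash
mkdir -p pics; ls
python3 - <<'E'
from cell import monitor, viewer, robot
import cv2
s=monitor.observe();print(s)
for n in("top","scene"):
    cv2.imwrite(f"pics/{n}0.png",viewer.read_camera(n)[:,:,::-1])
    p=viewer.camera_params(n);print(n,p)
E
```

```text
pics
{'time': 0.0, 'qpos': array([ 9.88005126e-01,  3.42753798e-01,  1.52502626e+00,  6.45885227e-06,
        1.27535644e+00, -1.46034732e-01]), 'qvel': array([ 0.00076081,  0.00039491, -0.00075631,  0.00083768,  0.00139145,
       -0.00059429]), 'joint_efforts': array([-2.01436691e-03, -4.31232655e+01, -2.44217581e+01,  7.16942246e-02,
        5.59248368e-02, -1.79287858e-04]), 'tool_pos': array([0.22184941, 0.47538391, 0.22602559]), 'tool_rot': array([-3.14006614e+00, -2.30764650e-04,  2.70483412e+00]), 'contact_force': array([-0.69509392,  0.51117616, -0.50820089]), 'torque': array([-0.03517173, -0.03253704,  0.0079104 ]), 'opening': 0.0920463613037877}
top {'camera_matrix': array([[414.82024784,   0.        , 323.26906843],
       [  0.        , 414.82024784, 198.58351458],
       [  0.        ,   0.        ,   1.        ]]), 'R': array([[ 0.01387802, -0.99968589,  0.02086906],
       [-0.98441524, -0.01731936, -0.17500476],
       [ 0.17531123, -0.0181151 , -0.98434639]]), 't': array([0.10045008, 0.5632096 , 0.80689758])}
scene {'camera_matrix': array([[489.93987902,   0.        , 315.7260979 ],
       [  0.        , 489.93987902, 201.72454738],
       [  0.        ,   0.        ,   1.        ]]), 'R': array([[ 6.25894261e-01, -7.79907703e-01,  5.91132953e-04],
       [-5.19935599e-01, -4.17825245e-01, -7.45042976e-01],
       [ 5.81311746e-01,  4.66010772e-01, -6.67016202e-01]]), 't': array([-0.27620474,  0.38308978,  0.57833485])}
```

View pics/top0.png

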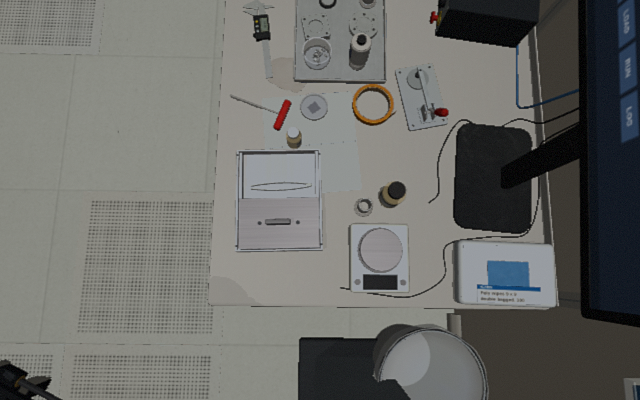

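The top view shows the store on the left: cover about (238–323, 197–250), handle at (275,221) and parking bay with tweezers above. The balance is at (380,250), the vial at (293,137), and the bottle and nipple at (395,193) and (363,206). Next I'll enlarge it for exact edges.

```bash
cat > h.py <<'E'
from cell import monitor, viewer, robot
import numpy as np, cv2
from scipy.spatial.transform import Rotation as Ro
def ray(p,u,v,z):
    K,R,t=p["camera_matrix"],p["R"],p["t"]
    c=-R.T@t; d=R.T@np.linalg.solve(K,[u,v,1.]); return c+d*(z-c[2])/d[2]
def proj(p,X):
    q=p["camera_matrix"]@(p["R"]@np.array(X)+p["t"]); return q[:2]/q[2]
def tool():
    s=monitor.observe(); return s["tool_pos"],Ro.from_euler("xyz",s["tool_rot"]).as_matrix(),s
def todelta(X,yaw=None):
    "shift in tool axes to put TCP at X"
    p,R,s=tool(); d=R.T@(np.array(X)-p)
    rot=None
    if yaw is not None:
        rot=np.degrees((Ro.from_matrix(R).inv()*Ro.from_euler("xyz",[np.pi,0,yaw])).as_rotvec())
    return d.round(4),rot
E
python3 - <<'E'
import cv2
from h import *
im=cv2.imread("pics/top0.png")
c=im[140:300,225:425]; cv2.imwrite("pics/c1.png",cv2.resize(c,None,fx=4,fy=4,interpolation=cv2.INTER_CUBIC))
p=viewer.camera_params("top")
for n,u,v,z in[("bar",275,221,.058),("pan",380,250,.06),("vial",293,130,.07),("c1",238,249,.03),("c2",322,248,.03)]: print(n,ray(p,u,v,z).round(3))
E
```

```text
bar [0.512 0.206 0.058]
pan [ 0.457 -0.005  0.06 ]
vial [0.701 0.174 0.07 ]
c1 [0.457 0.283 0.03 ]
c2 [0.461 0.11  0.03 ]
```

View pics/c1.png

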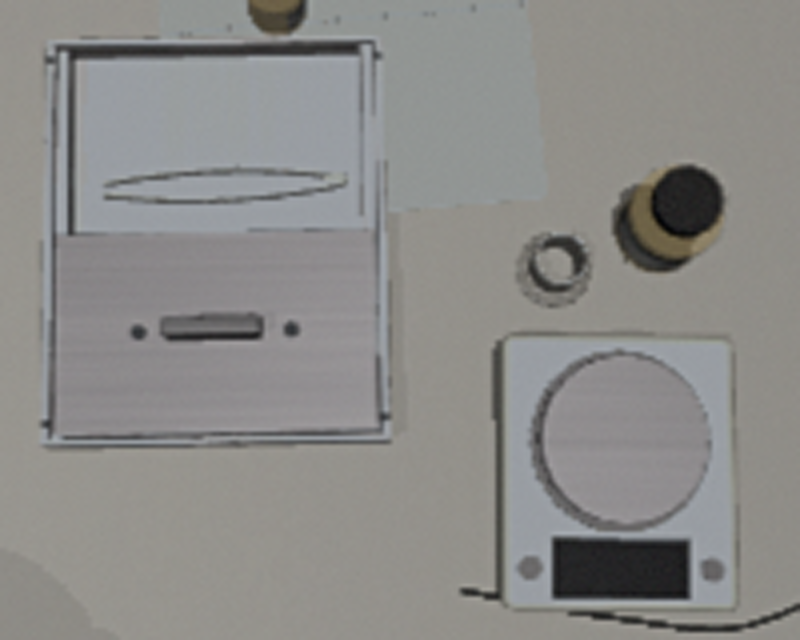

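The crop (scale 4, offset 225,140) shows the cover's screw dots at (138,332) and (291,329). The bar's top runs from (162,321) to (263,321), and the pan circle is centred at about (626,440). The store corners are (46,42), (377,40), (43,443) and (390,438).

Run:
```python
from h import *
p=viewer.camera_params("top")
P=lambda u,v,z:ray(p,225+(u+.5)/4-.5,140+(v+.5)/4-.5,z)
a,b=P(138,332,.03),P(291,329,.03); print("dots mid",(a+b)/2,"yaw",np.degrees(np.arctan2(*(a-b)[1::-1]))-90)
a,b=P(162,321,.058),P(263,321,.058);print("bar mid",(a+b)/2,np.linalg.norm(a-b))
c=[P(*q,.032) for q in[(46,42),(377,40),(43,443),(390,438)]];print(np.round(c,4))
for i,j in((0,1),(2,3)):
  d=c[i]-c[j];print("edge y",np.degrees(np.arctan2(d[1],d[0]))-90,np.linalg.norm(d))
for i,j in((0,2),(1,3)):
  d=c[i]-c[j];print("edge x",np.degrees(np.arctan2(d[1],d[0])),np.linalg.norm(d))
print("front mid",(c[2]+c[3])/2)
e=[P(541,440,.06),P(711,440,.06),P(626,352,.06),P(626,527,.06)];print("pan",np.mean(e,0),P(626,440,.06))
bar=(P(138,332,.03)+P(291,329,.03))/2; bar[2]=.2
print(todelta(bar,np.radians(90)),todelta(bar,np.radians(178)),todelta(bar,np.radians(2)))
```

```text
dots mid [0.51318581 0.20194874 0.03      ] yaw 2.0704116636184864
bar mid [0.51467575 0.20062977 0.058     ] 0.05080555694738286
[[0.6665 0.2968 0.032 ]
 [0.6711 0.1199 0.032 ]
 [0.4536 0.2875 0.032 ]
 [0.4588 0.1099 0.032 ]]
edge y 1.5157696301433958 0.1769242566152031
edge y 1.681388780765559 0.17774614942561373
edge x 2.4815160479691194 0.21304752411944572
edge x 2.7051726643370597 0.2125492644710439
front mid [0.45621742 0.19870969 0.032     ]
pan [ 0.45838663 -0.00749072  0.06      ] [ 0.45806238 -0.0074646   0.06      ]
(array([-0.3797, -0.1245,  0.0262]), array([-7.36457354e-02,  3.16859031e-02,  6.49732633e+01])) (array([-0.3797, -0.1245,  0.0262]), array([ -0.07151368,  -0.02705176, -23.02672334])) (array([-0.3797, -0.1245,  0.0262]), array([-4.02724659e-02,  9.61785939e-02,  1.52973244e+02]))
```

Emit:
move_arm(
  deltas=[
    {"x": -0.05,"y": -0.016,"z": 0.0,"wz": 9,"hand": 0.5},
    {"x": -0.1,"y": -0.033,"z": 0.0,"wz": 18,"hand": 0.5},
    {"x": -0.15,"y": -0.05,"z": 0.0,"wz": 27,"hand": 0.5},
    {"x": -0.2,"y": -0.066,"z": 0.02,"wz": 36,"hand": 0.5},
    {"x": -0.25,"y": -0.083,"z": 0.04,"wz": 45,"hand": 0.5},
    {"x": -0.3,"y": -0.1,"z": 0.06,"wz": 54,"hand": 0.5},
    {"x": -0.35,"y": -0.116,"z": 0.07,"wz": 62.9,"hand": 0.5},
    {"x": -0.3797,"y": -0.1245,"z": 0.09,"wz": 62.9,"hand": 0.5},
  ],
  grip_force=20,
)

```text
schema error: expected keys x, y, z, wx, wy, wz, hand
```

Run:
```python
from h import *
p,R,s=tool();print(s["time"],p,np.degrees(s["tool_rot"]),s["contact_force"])
c=viewer.camera_params("wrist");im=viewer.read_camera("wrist")[:,:,::-1]
cv2.imwrite("pics/w1.png",im);np.savez("w1.npz",**c)
print(todelta([.513,.2015,.034],np.radians(92.1)), c["R"],-c["R"].T@c["t"])
```

```text
0.1 [0.22187808 0.47543597 0.22612944] [-1.79925033e+02 -1.21513811e-02  1.54973265e+02] [ 1.01973845  0.61167702 -0.77724389]
(array([-0.3797, -0.1249,  0.1923]), array([-6.19130030e-02,  2.63344339e-02,  6.28754398e+01])) [[ 0.4219984   0.90659438 -0.00199598]
 [ 0.86275909 -0.40091582  0.30807996]
 [ 0.27850334 -0.1317313  -0.95135837]] [0.14705396 0.51183767 0.38431338]
```

View pics/w1.png

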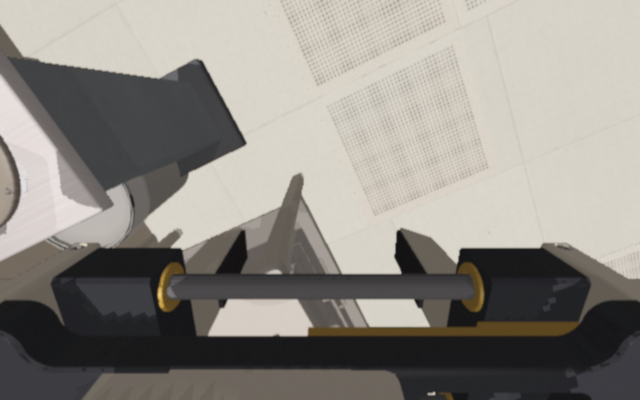

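The move was refused because every row needs all the keys. This wrist picture only shows the gripper and floor from the start pose. I'll resend with complete rows.

Emit:
move_arm(
  deltas=[
    {"x": -0.05,"y": -0.016,"z": 0.0,"wx": 0,"wy": 0,"wz": 9,"hand": 0.5},
    {"x": -0.1,"y": -0.033,"z": 0.0,"wx": 0,"wy": 0,"wz": 18,"hand": 0.5},
    {"x": -0.15,"y": -0.05,"z": 0.0,"wx": 0,"wy": 0,"wz": 27,"hand": 0.5},
    {"x": -0.2,"y": -0.066,"z": 0.02,"wx": 0,"wy": 0,"wz": 36,"hand": 0.5},
    {"x": -0.25,"y": -0.083,"z": 0.04,"wx": 0,"wy": 0,"wz": 45,"hand": 0.5},
    {"x": -0.3,"y": -0.1,"z": 0.06,"wx": 0,"wy": 0,"wz": 54,"hand": 0.5},
    {"x": -0.35,"y": -0.116,"z": 0.07,"wx": 0,"wy": 0,"wz": 62.9,"hand": 0.5},
    {"x": -0.3797,"y": -0.1245,"z": 0.09,"wx": 0,"wy": 0,"wz": 62.9,"hand": 0.5},
  ],
  grip_force=20,
)

```text
time: 1.15
tool_pos: [0.5155, 0.2004, 0.1365]
tool_rot: [3.14, -0.0, 1.603]
contact_force: [-1.1, 1.0, -0.0]
opening: 0.0461
```

Run:
```python
from h import *
p,R,s=tool();print(s["time"],p,np.degrees(s["tool_rot"]),s["contact_force"])
c=viewer.camera_params("wrist");im=viewer.read_camera("wrist")[:,:,::-1]
cv2.imwrite("pics/w2.png",im);np.savez("w2.npz",**c)
print(todelta([.513,.2015,.034],np.radians(92.1)))
```

```text
1.15 [0.51548901 0.2004333  0.13650005] [ 1.79914833e+02 -1.05821348e-02  9.18639409e+01] [-1.12539875  0.9631508  -0.02834286]
(array([ 0.0037, -0.0029,  0.0995]), array([-0.08663261,  0.10597181, -0.23115678]))
```

View pics/w2.png

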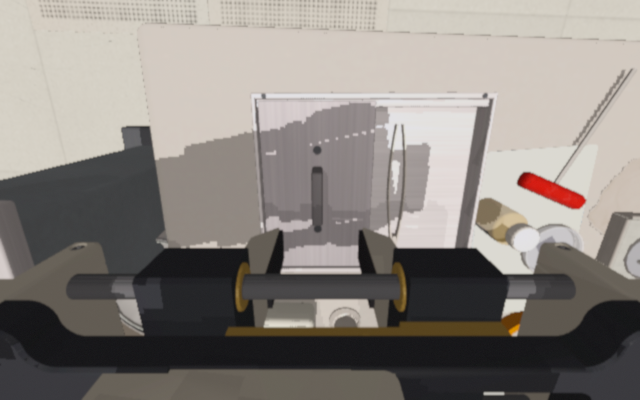

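The wrist view shows the cover dots at (317,150) and (318,229), the bar between them, and far rail corners at (258,96) and (490,97).

Run:
```python
from h import *
c=dict(np.load("w2.npz"))
a,b=ray(c,317.3,150,.03),ray(c,318,229,.03);d=a-b
print("dots",(a+b)/2,np.degrees(np.arctan2(d[1],d[0]))-90,np.linalg.norm(d))
a,b=ray(c,258,96,.032),ray(c,490,97,.032);d=b-a
print("far rail",a,b,np.degrees(np.arctan2(d[1],d[0])),np.linalg.norm(d))
```

```text
dots [0.51408556 0.20098864 0.03      ] 2.2381242589344197 0.08047445400017537
far rail [0.4594672  0.28692519 0.032     ] [0.66179663 0.29291045 0.032     ] 1.6944140928514007 0.20241793635852637
```

Emit:
move_arm(
  deltas=[
    {"x": 0.001,"y": -0.002,"z": 0.04,"wx": 0,"wy": 0,"wz": -0.1,"hand": 0.4},
    {"x": 0.001,"y": -0.002,"z": 0.075,"wx": 0,"wy": 0,"wz": -0.1,"hand": 0.4},
    {"x": 0.001,"y": -0.002,"z": 0.095,"wx": 0,"wy": 0,"wz": -0.1,"hand": 0.4},
    {"x": 0.001,"y": -0.002,"z": 0.102,"wx": 0,"wy": 0,"wz": -0.1,"hand": 0.4},
    {"x": 0.001,"y": -0.002,"z": 0.102,"wx": 0,"wy": 0,"wz": -0.1,"hand": 0},
    {"x": 0.001,"y": -0.002,"z": 0.102,"wx": 0,"wy": 0,"wz": -0.1,"hand": 0},
    {"x": 0.001,"y": -0.002,"z": 0.102,"wx": 0,"wy": 0,"wz": -0.1,"hand": 0},
    {"x": 0.001,"y": -0.002,"z": 0.102,"wx": 0,"wy": 0,"wz": -0.1,"hand": 0},
  ],
  grip_force=15,
)

```text
time: 2.2
tool_pos: [0.512, 0.2034, 0.0356]
tool_rot: [3.14, -0.0, 1.609]
contact_force: [-1.2, 1.1, 3.7]
opening: 0.0101
```

Emit:
move_arm(
  deltas=[
    {"x": 0,"y": 0.01,"z": 0,"wx": 0,"wy": 0,"wz": 0,"hand": 0},
    {"x": 0,"y": 0.028,"z": 0,"wx": 0,"wy": 0,"wz": 0,"hand": 0},
    {"x": 0,"y": 0.046,"z": 0,"wx": 0,"wy": 0,"wz": 0,"hand": 0},
    {"x": 0,"y": 0.064,"z": 0,"wx": 0,"wy": 0,"wz": 0,"hand": 0},
    {"x": 0,"y": 0.08,"z": 0,"wx": 0,"wy": 0,"wz": 0,"hand": 0},
    {"x": 0,"y": 0.092,"z": 0,"wx": 0,"wy": 0,"wz": 0,"hand": 0},
    {"x": 0,"y": 0.1,"z": 0,"wx": 0,"wy": 0,"wz": 0,"hand": 0},
    {"x": 0,"y": 0.1,"z": 0,"wx": 0,"wy": 0,"wz": 0,"hand": 0},
  ],
)

```text
time: 3.2
tool_pos: [0.6113, 0.2071, 0.0355]
tool_rot: [-3.141, -0.0, 1.609]
contact_force: [-2.7, 0.4, 5.9]
opening: 0.0102
```

Emit:
move_arm(
  deltas=[
    {"x": 0,"y": 0,"z": 0,"wx": 0,"wy": 0,"wz": 0,"hand": 0.4},
    {"x": 0,"y": 0,"z": 0,"wx": 0,"wy": 0,"wz": 0,"hand": 0.4},
    {"x": 0,"y": 0,"z": -0.02,"wx": 0,"wy": 0,"wz": 0,"hand": 0.4},
    {"x": 0,"y": 0,"z": -0.06,"wx": 0,"wy": 0,"wz": 0,"hand": 0.4},
    {"x": -0.03,"y": -0.03,"z": -0.1,"wx": 0,"wy": 0,"wz": 0,"hand": 0.54},
    {"x": -0.07,"y": -0.07,"z": -0.13,"wx": 0,"wy": 0,"wz": 0,"hand": 0.54},
    {"x": -0.1,"y": -0.1,"z": -0.14,"wx": 0,"wy": 0,"wz": 0,"hand": 0.54},
    {"x": -0.1,"y": -0.1,"z": -0.14,"wx": 0,"wy": 0,"wz": 0,"hand": 0.54},
  ],
)

```text
time: 4.2
tool_pos: [0.5142, 0.1017, 0.1761]
tool_rot: [3.14, 0.0, 1.606]
contact_force: [-0.2, 1.1, 0.1]
opening: 0.0497
```

Run:
```python
from h import *
p,R,s=tool();print(s["time"],p,np.degrees(s["tool_rot"]),s["opening"])
c=viewer.camera_params("wrist");im=viewer.read_camera("wrist")[:,:,::-1]
cv2.imwrite("pics/w3.png",im);np.savez("w3.npz",**c)
```

```text
4.2 [0.51416356 0.10172933 0.17609292] [1.79916351e+02 1.07729801e-02 9.20435433e+01] 0.049683365940360304
```

View pics/w3.png

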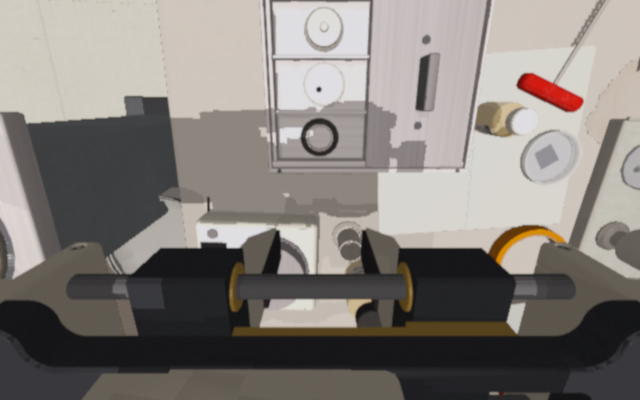

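The ring is the black annulus at (320,137), in the −y pocket. The middle pocket at (323,84) and the +y pocket at (323,28) hold the other two parts, and the cover is parked.

Run:
```python
from h import *
c=dict(np.load("w3.npz"));im=cv2.imread("pics/w3.png")
x0,y0,x1,y1=296,114,346,160
g=im[y0:y1,x0:x1].max(2);m=(g<60).astype(np.uint8)
n,l,st,ce=cv2.connectedComponentsWithStats(m)
i=1+np.argmax(st[1:,4]);print(st[1:])
k=max(cv2.findContours((l==i).astype(np.uint8),0,1)[0],key=len)
e=cv2.fitEllipse(k);print(e)
u,v=e[0][0]+x0,e[0][1]+y0
pts=np.array([ray(c,q[0]+x0,q[1]+y0,.012) for q in k[:,0]]);(cx,cy),r=cv2.minEnclosingCircle(pts[:,:2].astype(np.float32));print("circ",cx,cy,r)
X=ray(c,u,v,.012);print("ring",X)
for n,(u,v,z) in dict(dotA=(426,40,.03),dotB=(418,126,.03),corL=(270,169,.032),corR=(465,170,.032)).items(): print(n,ray(c,u,v,z))
a=np.radians(2.1);O=np.array([.5122,.2022]);d=X[:2]-O;print("ring in store",d[0]*np.cos(a)+d[1]*np.sin(a),-d[0]*np.sin(a)+d[1]*np.cos(a))
cv2.imwrite("pics/w3c.png",cv2.resize(im[100:180,260:380],None,fx=6,fy=6,interpolation=cv2.INTER_CUBIC))
print(todelta([X[0],X[1],.06],np.radians(92.1)))
```

```text
[[  6   5  36  36 313]
 [  7  18   1   1   1]]
((23.063743591308594, 22.889442443847656), (33.09782028198242, 33.5305061340332), 175.95518493652344)
circ 0.5124666690826416 0.14730548858642578 0.020085027441382408
ring [0.51234533 0.14763309 0.012     ]
dotA [0.61116051 0.24491731 0.03      ]
dotB [0.61494069 0.16477416 0.03      ]
corL [0.4604122  0.11372845 0.032     ]
corR [0.67192718 0.12033331 0.032     ]
ring in store -0.0018542984481145581 -0.054535588360063
(array([ 0.045 , -0.0014,  0.1156]), array([ 0.09746519, -0.01590843, -0.02683839]))
```

View pics/w3c.png

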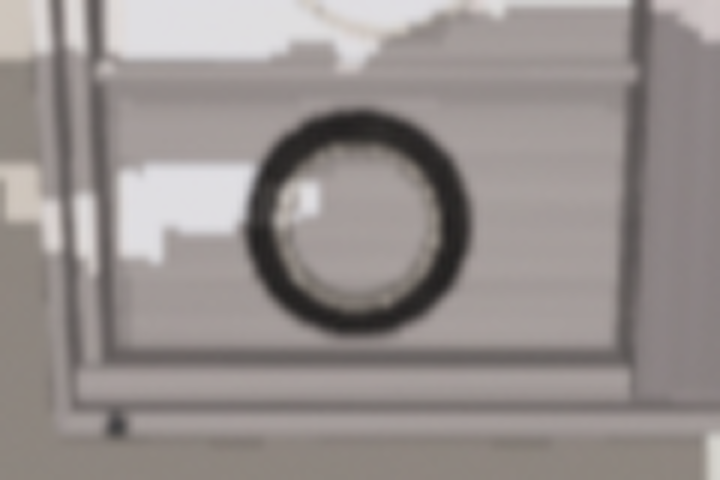

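Run:
```python
from h import *
c=dict(np.load("w3.npz"));a=np.radians(2.1)
P=lambda u,v,z:ray(c,260+(u+.5)/6-.5,100+(v+.5)/6-.5,z)
O=np.array([.5140,.2010])
for n,u,v,z in[("ringtop",359,221,.013),("wallL inner top",101,221,.026),("wallL floor",113,250,.006),("cover edge top",632,221,.030),("floorR",621,250,.006),("divider front",359,80,.023),("front wall",359,350,.006)]:
  X=P(u,v,z);d=X[:2]-O;print(n,X.round(4),"store",(d[0]*np.cos(a)+d[1]*np.sin(a)).round(4),(-d[0]*np.sin(a)+d[1]*np.cos(a)).round(4))
```

```text
ringtop [0.5127 0.1483 0.013 ] store -0.0032 -0.0526
wallL inner top [0.4669 0.1481 0.026 ] store -0.049 -0.0511
wallL floor [0.4661 0.1403 0.006 ] store -0.05 -0.0589
cover edge top [0.5606 0.1521 0.03  ] store 0.0447 -0.0506
floorR [0.5628 0.1438 0.006 ] store 0.0466 -0.0589
divider front [0.5118 0.1738 0.023 ] store -0.0032 -0.0271
front wall [0.5136 0.1228 0.006 ] store -0.0033 -0.0782
```

Emit:
move_arm(
  deltas=[
    {"x": 0.025,"y": 0,"z": 0.02,"wx": 0,"wy": 0,"wz": 0,"hand": 0.53},
    {"x": 0.047,"y": -0.001,"z": 0.05,"wx": 0,"wy": 0,"wz": 0,"hand": 0.53},
    {"x": 0.047,"y": -0.001,"z": 0.09,"wx": 0,"wy": 0,"wz": 0,"hand": 0.53},
    {"x": 0.047,"y": -0.001,"z": 0.116,"wx": 0,"wy": 0,"wz": 0,"hand": 0.53},
    {"x": 0.047,"y": -0.001,"z": 0.126,"wx": 0,"wy": 0,"wz": 0,"hand": 0.53},
    {"x": 0.047,"y": -0.001,"z": 0.126,"wx": 0,"wy": 0,"wz": 0,"hand": 0.53},
    {"x": 0.047,"y": -0.001,"z": 0.126,"wx": 0,"wy": 0,"wz": 0,"hand": 0.53},
  ],
  grip_force=8,
)

```text
time: 5.12
tool_pos: [0.5134, 0.1505, 0.0496]
tool_rot: [3.14, -0.0, 1.609]
contact_force: [-0.1, 0.0, 0.6]
opening: 0.0486
```

Run:
```python
from h import *
p,R,s=tool();print(s["time"],p,s["opening"],todelta([.5115,.1485,.0085],np.radians(92.1)))
im=viewer.read_camera("scene")[:,:,::-1];cv2.imwrite("pics/s1.png",cv2.resize(im[110:310,140:410],None,fx=2.9,fy=2.9,interpolation=cv2.INTER_CUBIC))
```

```text
5.125 [0.51337853 0.15051322 0.04964593] 0.048614284961471875 (array([-0.002 , -0.002 ,  0.0411]), array([ 0.11500817, -0.01915923,  0.07950138]))
```

View pics/s1.png

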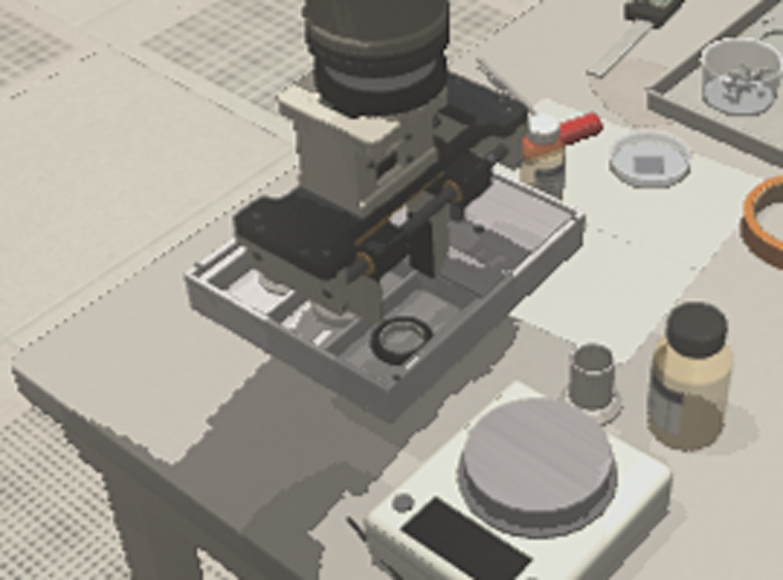

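The scene view shows the fingers straddling the ring's pocket along the store's x, with the ring at crop (402,340). I'll apply the small correction and descend slowly.

Emit:
move_arm(
  deltas=[
    {"x": -0.002,"y": -0.002,"z": 0.0,"wx": 0,"wy": 0,"wz": 0,"hand": 0.53},
    {"x": -0.002,"y": -0.002,"z": 0.01,"wx": 0,"wy": 0,"wz": 0,"hand": 0.53},
    {"x": -0.002,"y": -0.002,"z": 0.018,"wx": 0,"wy": 0,"wz": 0,"hand": 0.53},
    {"x": -0.002,"y": -0.002,"z": 0.024,"wx": 0,"wy": 0,"wz": 0,"hand": 0.53},
    {"x": -0.002,"y": -0.002,"z": 0.028,"wx": 0,"wy": 0,"wz": 0,"hand": 0.53},
    {"x": -0.002,"y": -0.002,"z": 0.032,"wx": 0,"wy": 0,"wz": 0,"hand": 0.53},
    {"x": -0.002,"y": -0.002,"z": 0.032,"wx": 0,"wy": 0,"wz": 0,"hand": 0.53},
  ],
)

```text
time: 6.05
tool_pos: [0.5104, 0.1482, 0.0164]
tool_rot: [-3.141, -0.0, 1.609]
contact_force: [-0.0, 0.4, 0.5]
opening: 0.0486
```

Emit:
move_arm(
  deltas=[
    {"x": 0,"y": 0.0005,"z": 0.003,"wx": 0,"wy": 0,"wz": 0,"hand": 0.53},
    {"x": 0,"y": 0.0005,"z": 0.006,"wx": 0,"wy": 0,"wz": 0,"hand": 0.53},
    {"x": 0,"y": 0.0005,"z": 0.0078,"wx": 0,"wy": 0,"wz": 0,"hand": 0.53},
    {"x": 0,"y": 0.0005,"z": 0.0078,"wx": 0,"wy": 0,"wz": 0,"hand": 0.53},
  ],
)

```text
time: 6.55
tool_pos: [0.5109, 0.1482, 0.0088]
tool_rot: [-3.141, -0.0, 1.609]
contact_force: [0.2, -0.1, 0.7]
opening: 0.0483
```

Emit:
move_arm(
  deltas=[
    {"x": 0,"y": 0,"z": 0,"wx": 0,"wy": 0,"wz": 0,"hand": 0.49},
    {"x": 0,"y": 0,"z": 0,"wx": 0,"wy": 0,"wz": 0,"hand": 0.46},
    {"x": 0,"y": 0,"z": 0,"wx": 0,"wy": 0,"wz": 0,"hand": 0.43},
    {"x": 0,"y": 0,"z": 0,"wx": 0,"wy": 0,"wz": 0,"hand": 0.4},
    {"x": 0,"y": 0,"z": 0,"wx": 0,"wy": 0,"wz": 0,"hand": 0.3},
    {"x": 0,"y": 0,"z": 0,"wx": 0,"wy": 0,"wz": 0,"hand": 0.3},
  ],
  grip_force=10,
)

```text
time: 7.3
tool_pos: [0.5111, 0.1482, 0.009]
tool_rot: [3.141, -0.0, 1.609]
contact_force: [-0.2, -0.3, 0.7]
opening: 0.0421
```

Emit:
move_arm(
  deltas=[
    {"x": 0,"y": 0,"z": -0.003,"wx": 0,"wy": 0,"wz": 0,"hand": 0.3},
    {"x": 0,"y": 0,"z": -0.01,"wx": 0,"wy": 0,"wz": 0,"hand": 0.3},
    {"x": 0,"y": 0,"z": -0.025,"wx": 0,"wy": 0,"wz": 0,"hand": 0.3},
    {"x": 0,"y": 0,"z": -0.045,"wx": 0,"wy": 0,"wz": 0,"hand": 0.3},
    {"x": 0,"y": 0,"z": -0.07,"wx": 0,"wy": 0,"wz": 0,"hand": 0.3},
    {"x": 0,"y": 0,"z": -0.09,"wx": 0,"wy": 0,"wz": 0,"hand": 0.3},
    {"x": 0,"y": 0,"z": -0.1,"wx": 0,"wy": 0,"wz": 0,"hand": 0.3},
    {"x": 0,"y": 0,"z": -0.1,"wx": 0,"wy": 0,"wz": 0,"hand": 0.3},
  ],
)

```text
time: 8.3
tool_pos: [0.5114, 0.1483, 0.1098]
tool_rot: [3.14, -0.0, 1.609]
contact_force: [0.4, -0.0, -0.9]
opening: 0.0424
```

Run:
```python
from h import *
p,R,s=tool();print(s["time"],p,s["opening"],todelta([.457,-.007,.1],np.radians(92.1)))
im=viewer.read_camera("scene")[:,:,::-1];cv2.imwrite("pics/s2.png",cv2.resize(im[110:310,140:410],None,fx=2.9,fy=2.9,interpolation=cv2.INTER_CUBIC))
```

```text
8.3 [0.51137637 0.14825223 0.10980644] 0.04237454435880701 (array([-0.1531, -0.0603,  0.0097]), array([ 0.10085412, -0.01271178,  0.07833575]))
```

View pics/s2.png

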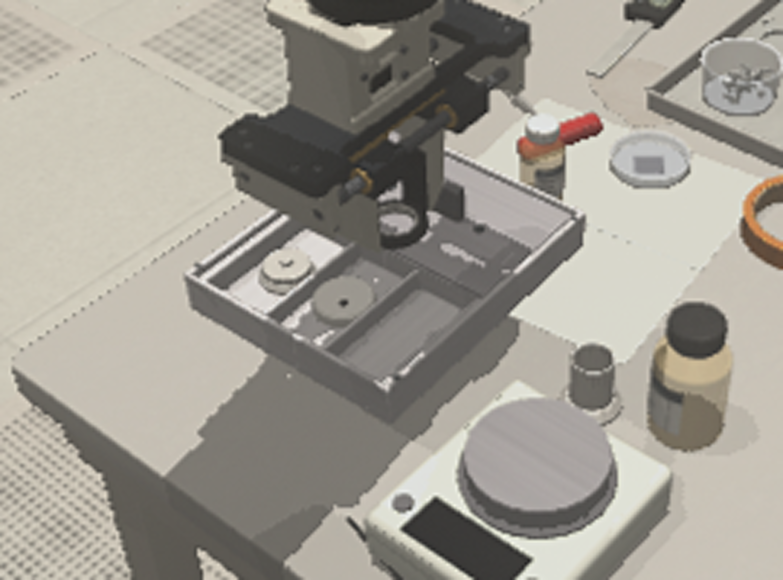

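The ring is held level between the fingertips at crop (400,225), and the blank and puck are undisturbed. Moving to the pan.

Emit:
move_arm(
  deltas=[
    {"x": -0.015,"y": -0.006,"z": 0,"wx": 0,"wy": 0,"wz": 0,"hand": 0.3},
    {"x": -0.045,"y": -0.018,"z": 0,"wx": 0,"wy": 0,"wz": 0,"hand": 0.3},
    {"x": -0.08,"y": -0.032,"z": 0,"wx": 0,"wy": 0,"wz": 0,"hand": 0.3},
    {"x": -0.115,"y": -0.046,"z": 0,"wx": 0,"wy": 0,"wz": 0,"hand": 0.3},
    {"x": -0.14,"y": -0.055,"z": 0,"wx": 0,"wy": 0,"wz": 0,"hand": 0.3},
    {"x": -0.153,"y": -0.06,"z": 0.006,"wx": 0,"wy": 0,"wz": 0,"hand": 0.3},
    {"x": -0.153,"y": -0.06,"z": 0.02,"wx": 0,"wy": 0,"wz": 0,"hand": 0.3},
    {"x": -0.153,"y": -0.06,"z": 0.02,"wx": 0,"wy": 0,"wz": 0,"hand": 0.3},
  ],
)

```text
time: 9.35
tool_pos: [0.4559, -0.0063, 0.0874]
tool_rot: [-3.138, -0.001, 1.609]
contact_force: [0.4, 0.3, -0.5]
opening: 0.0421
```

Run:
```python
from h import *
p,R,s=tool();print(s["time"],p,s["opening"],s["contact_force"],todelta([.457,-.007,.069],np.radians(92.1)))
im=viewer.read_camera("scene")[:,:,::-1];cv2.imwrite("pics/s3.png",cv2.resize(im[150:330,240:440],None,fx=3.3,fy=3.3,interpolation=cv2.INTER_CUBIC))
```

```text
9.35 [ 0.45590311 -0.00634973  0.08736071] 0.0421240840956704 [ 0.38755905  0.29209517 -0.54609547] (array([-0.0007,  0.0011,  0.0184]), array([-0.1789003 , -0.05728041,  0.08551883]))
```

View pics/s3.png

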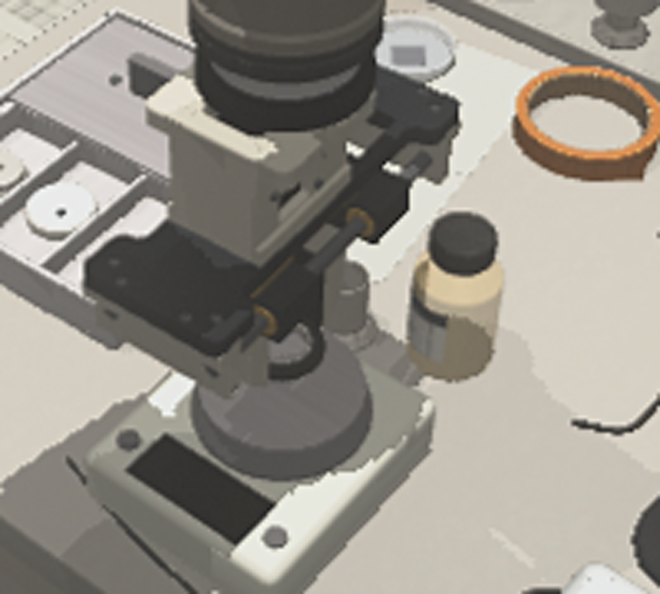

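The ring hovers over the pan at crop (290,350) and is level. Descending gently.

Emit:
move_arm(
  deltas=[
    {"x": -0.0005,"y": 0.001,"z": 0.006,"wx": 0,"wy": 0,"wz": 0,"hand": 0.3},
    {"x": -0.0005,"y": 0.001,"z": 0.012,"wx": 0,"wy": 0,"wz": 0,"hand": 0.3},
    {"x": -0.0005,"y": 0.001,"z": 0.017,"wx": 0,"wy": 0,"wz": 0,"hand": 0.3},
    {"x": -0.0005,"y": 0.001,"z": 0.02,"wx": 0,"wy": 0,"wz": 0,"hand": 0.3},
    {"x": -0.0005,"y": 0.001,"z": 0.0215,"wx": 0,"wy": 0,"wz": 0,"hand": 0.3},
    {"x": -0.0005,"y": 0.001,"z": 0.0215,"wx": 0,"wy": 0,"wz": 0,"hand": 0.3},
    {"x": -0.0005,"y": 0.001,"z": 0.0215,"wx": 0,"wy": 0,"wz": 0,"hand": 0.3},
  ],
)

```text
time: 10.28
tool_pos: [0.458, -0.0075, 0.0676]
tool_rot: [3.141, 0.0, 1.609]
contact_force: [0.1, -0.6, -0.6]
opening: 0.0422
```

Emit:
move_arm(
  deltas=[
    {"x": 0,"y": 0,"z": 0.0015,"wx": 0,"wy": 0,"wz": 0,"hand": 0.3},
    {"x": 0,"y": 0,"z": 0.003,"wx": 0,"wy": 0,"wz": 0,"hand": 0.3},
    {"x": 0,"y": 0,"z": 0.004,"wx": 0,"wy": 0,"wz": 0,"hand": 0.3},
    {"x": 0,"y": 0,"z": 0.004,"wx": 0,"wy": 0,"wz": 0,"hand": 0.3},
  ],
)

```text
time: 10.78
tool_pos: [0.4578, -0.0074, 0.0633]
tool_rot: [-3.141, -0.0, 1.609]
contact_force: [-0.2, -0.1, 0.3]
opening: 0.0423
```

Emit:
move_arm(
  deltas=[
    {"x": 0,"y": 0,"z": 0.0005,"wx": 0,"wy": 0,"wz": 0,"hand": 0.3},
    {"x": 0,"y": 0,"z": 0.001,"wx": 0,"wy": 0,"wz": 0,"hand": 0.3},
    {"x": 0,"y": 0,"z": 0.001,"wx": 0,"wy": 0,"wz": 0,"hand": 0.3},
  ],
)

```text
time: 11.15
tool_pos: [0.4579, -0.0074, 0.0624]
tool_rot: [3.142, -0.0, 1.609]
contact_force: [0.1, 0.2, -0.7]
opening: 0.0423
```

Emit:
move_arm(
  deltas=[
    {"x": 0,"y": 0,"z": 0.0005,"wx": 0,"wy": 0,"wz": 0,"hand": 0.3},
    {"x": 0,"y": 0,"z": 0.001,"wx": 0,"wy": 0,"wz": 0,"hand": 0.3},
    {"x": 0,"y": 0,"z": 0.001,"wx": 0,"wy": 0,"wz": 0,"hand": 0.3},
  ],
)

```text
time: 11.52
tool_pos: [0.4579, -0.0075, 0.0615]
tool_rot: [3.141, -0.0, 1.609]
contact_force: [-0.3, -0.1, 1.0]
opening: 0.0421
```

Emit:
move_arm(
  deltas=[
    {"x": 0,"y": 0,"z": 0,"wx": 0,"wy": 0,"wz": 0,"hand": 0.46},
    {"x": 0,"y": 0,"z": 0,"wx": 0,"wy": 0,"wz": 0,"hand": 0.49},
    {"x": 0,"y": 0,"z": 0,"wx": 0,"wy": 0,"wz": 0,"hand": 0.53},
    {"x": 0,"y": 0,"z": 0,"wx": 0,"wy": 0,"wz": 0,"hand": 0.58},
    {"x": 0,"y": 0,"z": 0,"wx": 0,"wy": 0,"wz": 0,"hand": 0.62},
    {"x": 0,"y": 0,"z": -0.005,"wx": 0,"wy": 0,"wz": 0,"hand": 0.62},
    {"x": 0,"y": 0,"z": -0.02,"wx": 0,"wy": 0,"wz": 0,"hand": 0.62},
    {"x": 0,"y": 0,"z": -0.05,"wx": 0,"wy": 0,"wz": 0,"hand": 0.62},
  ],
)

```text
time: 12.52
tool_pos: [0.4571, -0.0073, 0.1115]
tool_rot: [-3.139, -0.001, 1.609]
contact_force: [0.2, 0.5, 0.6]
opening: 0.0566
```

Run:
```python
from h import *
# closed-grip pose was TCP (.512,.2034,.0356); parked (.6113,.2071)
print(todelta([.6113,.2071,.11],np.radians(92.1)),tool()[2]["contact_force"])
```

```text
(array([0.2084, 0.1622, 0.0012]), array([-0.13511108, -0.03633894,  0.06945037])) [0.16746625 0.54555173 0.60187807]
```

Emit:
move_arm(
  deltas=[
    {"x": 0.04,"y": 0.02,"z": -0.01,"wx": 0,"wy": 0,"wz": 0,"hand": 0.5},
    {"x": 0.085,"y": 0.05,"z": -0.01,"wx": 0,"wy": 0,"wz": 0,"hand": 0.4},
    {"x": 0.125,"y": 0.09,"z": -0.01,"wx": 0,"wy": 0,"wz": 0,"hand": 0.4},
    {"x": 0.165,"y": 0.125,"z": -0.01,"wx": 0,"wy": 0,"wz": 0,"hand": 0.4},
    {"x": 0.195,"y": 0.15,"z": -0.005,"wx": 0,"wy": 0,"wz": 0,"hand": 0.4},
    {"x": 0.2085,"y": 0.162,"z": 0,"wx": 0,"wy": 0,"wz": 0,"hand": 0.4},
    {"x": 0.2085,"y": 0.162,"z": 0,"wx": 0,"wy": 0,"wz": 0,"hand": 0.4},
    {"x": 0.2085,"y": 0.162,"z": 0,"wx": 0,"wy": 0,"wz": 0,"hand": 0.4},
  ],
  grip_force=15,
)

```text
time: 13.52
tool_pos: [0.6114, 0.2064, 0.1116]
tool_rot: [-3.141, 0.0, 1.608]
contact_force: [0.8, -0.5, -0.4]
opening: 0.0371
```

Run:
```python
from h import *
p,R,s=tool();print(s["time"],p,s["opening"],todelta([.6113,.2071,.0355],np.radians(92.1)))
im=viewer.read_camera("top")[:,:,::-1].copy();cv2.imwrite("pics/top1.png",im)
c=im[140:300,225:425]; cv2.imwrite("pics/c2.png",cv2.resize(c,None,fx=4,fy=4,interpolation=cv2.INTER_CUBIC))
```

```text
13.525 [0.61137752 0.20637459 0.11159952] 0.037053027253950245 (array([ 0.0007, -0.    ,  0.0761]), array([-0.03076051,  0.0150704 ,  0.05641917]))
```

View pics/c2.png

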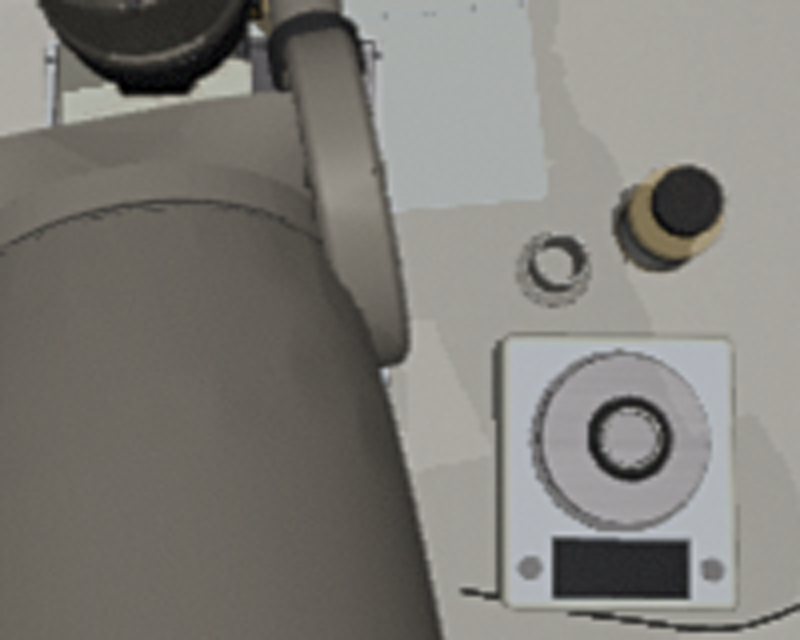

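The ring lies flat at crop (630,438) and the pan centre is (626,440), about 2 mm off. Now the cover.

Emit:
move_arm(
  deltas=[
    {"x": 0.0007,"y": 0,"z": 0.03,"wx": 0,"wy": 0,"wz": 0,"hand": 0.4},
    {"x": 0.0007,"y": 0,"z": 0.055,"wx": 0,"wy": 0,"wz": 0,"hand": 0.4},
    {"x": 0.0007,"y": 0,"z": 0.07,"wx": 0,"wy": 0,"wz": 0,"hand": 0.4},
    {"x": 0.0007,"y": 0,"z": 0.076,"wx": 0,"wy": 0,"wz": 0,"hand": 0.4},
    {"x": 0.0007,"y": 0,"z": 0.076,"wx": 0,"wy": 0,"wz": 0,"hand": 0},
    {"x": 0.0007,"y": 0,"z": 0.076,"wx": 0,"wy": 0,"wz": 0,"hand": 0},
    {"x": 0.0007,"y": 0,"z": 0.076,"wx": 0,"wy": 0,"wz": 0,"hand": 0},
    {"x": 0.0007,"y": 0,"z": 0.076,"wx": 0,"wy": 0,"wz": 0,"hand": 0},
  ],
)

```text
time: 14.58
tool_pos: [0.6121, 0.2078, 0.0362]
tool_rot: [3.141, -0.0, 1.609]
contact_force: [-1.2, -0.6, 3.5]
opening: 0.0098
```

Emit:
move_arm(
  deltas=[
    {"x": 0,"y": -0.01,"z": 0,"wx": 0,"wy": 0,"wz": 0,"hand": 0},
    {"x": 0,"y": -0.028,"z": 0,"wx": 0,"wy": 0,"wz": 0,"hand": 0},
    {"x": 0,"y": -0.046,"z": 0,"wx": 0,"wy": 0,"wz": 0,"hand": 0},
    {"x": 0,"y": -0.064,"z": 0,"wx": 0,"wy": 0,"wz": 0,"hand": 0},
    {"x": 0,"y": -0.08,"z": 0,"wx": 0,"wy": 0,"wz": 0,"hand": 0},
    {"x": 0,"y": -0.092,"z": 0,"wx": 0,"wy": 0,"wz": 0,"hand": 0},
    {"x": 0,"y": -0.1,"z": 0,"wx": 0,"wy": 0,"wz": 0,"hand": 0},
    {"x": 0,"y": -0.1,"z": 0,"wx": 0,"wy": 0,"wz": 0,"hand": 0},
  ],
)

```text
time: 15.58
tool_pos: [0.5116, 0.2041, 0.0361]
tool_rot: [3.141, -0.0, 1.609]
contact_force: [-0.0, 0.4, 9.6]
opening: 0.0096
```

Emit:
move_arm(
  deltas=[
    {"x": 0,"y": 0,"z": 0,"wx": 0,"wy": 0,"wz": 0,"hand": 0.4},
    {"x": 0,"y": 0,"z": 0,"wx": 0,"wy": 0,"wz": 0,"hand": 0.4},
    {"x": 0,"y": 0,"z": -0.02,"wx": 0,"wy": 0,"wz": 0,"hand": 0.4},
    {"x": 0,"y": 0,"z": -0.06,"wx": 0,"wy": 0,"wz": 0,"hand": 0.4},
    {"x": 0.03,"y": -0.03,"z": -0.11,"wx": 0,"wy": 0,"wz": 0,"hand": 0.4},
    {"x": 0.08,"y": -0.07,"z": -0.14,"wx": 0,"wy": 0,"wz": 0,"hand": 0.4},
    {"x": 0.13,"y": -0.12,"z": -0.16,"wx": 0,"wy": 0,"wz": 0,"hand": 0.4},
    {"x": 0.18,"y": -0.17,"z": -0.16,"wx": 0,"wy": 0,"wz": 0,"hand": 0.4},
  ],
)

```text
time: 16.58
tool_pos: [0.3554, 0.3586, 0.1943]
tool_rot: [3.14, -0.001, 1.608]
contact_force: [1.0, 0.3, 0.2]
opening: 0.0367
```

Emit:
move_arm(
  deltas=[
    {"x": 0.03,"y": -0.03,"z": 0,"wx": 0,"wy": 0,"wz": 0,"hand": 0.4},
    {"x": 0.06,"y": -0.06,"z": 0,"wx": 0,"wy": 0,"wz": 0,"hand": 0.4},
    {"x": 0.09,"y": -0.09,"z": 0,"wx": 0,"wy": 0,"wz": 0,"hand": 0.4},
    {"x": 0.1,"y": -0.1,"z": 0,"wx": 0,"wy": 0,"wz": 0,"hand": 0.4},
    {"x": 0.1,"y": -0.1,"z": 0,"wx": 0,"wy": 0,"wz": 0,"hand": 0.4},
    {"x": 0.1,"y": -0.1,"z": 0,"wx": 0,"wy": 0,"wz": 0,"hand": 0.4},
  ],
)

```text
time: 17.32
tool_pos: [0.2537, 0.4528, 0.1932]
tool_rot: [-3.142, 0.001, 1.608]
contact_force: [0.6, -0.4, 0.5]
opening: 0.0368
```

Run:
```python
from h import *
p,R,s=tool();print(s["time"],p,np.abs(s["qvel"]).max(),s["contact_force"])
im=viewer.read_camera("top")[:,:,::-1].copy();cv2.imwrite("pics/top2.png",im)
c=im[120:300,225:425]; cv2.imwrite("pics/c3.png",cv2.resize(im[140:300,225:425],None,fx=4,fy=4,interpolation=cv2.INTER_CUBIC))
a=cv2.imread("pics/top0.png")[190:255,232:328].astype(int);b=im[190:255,232:328].astype(int);print("mean diff vs start",np.abs(a-b).mean())
```

```text
17.325 [0.253671   0.45280191 0.19315823] 0.009086990014777517 [ 0.58099214 -0.40083126  0.47892971]
mean diff vs start 1.871474358974359
```

View pics/c3.png

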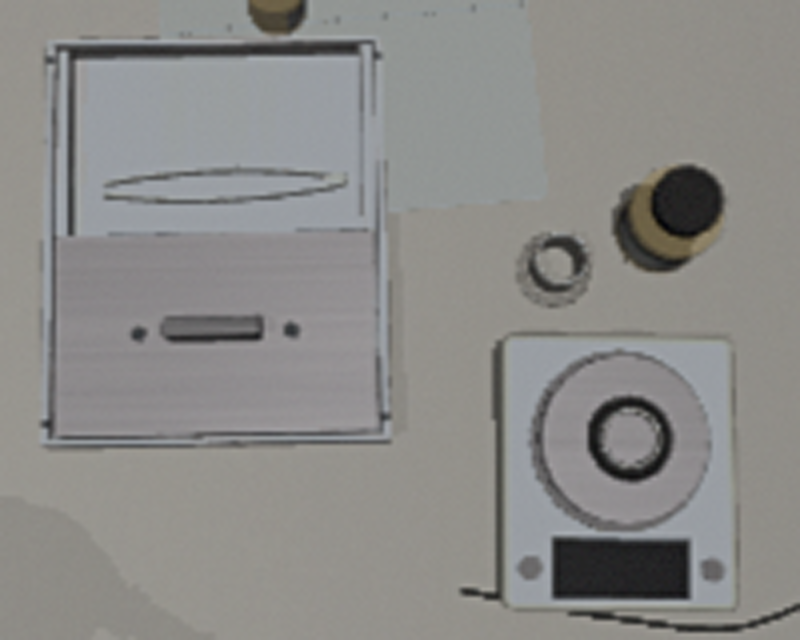

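The cover is back where it started, with its dots at (139,334) and (291,330). The ring is centred on the pan and the bystanders haven't moved. Handing in.

```bash
python3 -c "
from cell import robot
print(robot.hand_in())"
```

```text
the job is handed in; nothing more can be done
None
```

The job is done and handed in at about 17 s, but it reported no verdict. I slid the cover back 100 mm and found the ring in the −y pocket, the one nearest the balance. I lifted the ring with a 10 N grip, set it on the pan and slid the cover home.

- **Ring:** the last top view shows it lying flat, about 2 mm from the pan's centre and released.
- **Pan load:** the wrist force stayed within about 1 N while lowering the ring, which is close to the sensor's noise, so the exact moment of contact wasn't clear. I could not read the pan's travel directly.
- **Cover:** it lies within about 1 mm of where it started and looks square. The wrist force read 9.6 N upward while I still held the bar at the end of the slide; I took this as the fingers pressing lightly on the cover.
- **Blank and puck:** both were still in their pockets in the last view with the cover open. The closed cover hides them now.
- **Bystanders:** the bottle, pipe, vial and tweezers look unmoved in the last view.
- **Disagreements:** the camera and the arm differed by about 2 mm in x, so I aimed the grasp by the arm's reading. My first move was refused for missing keys, and nothing moved.

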